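# Tip the domino box onto its back and put it away in the wooden tray

## Robot

A 6-joint arm with a two-finger parallel gripper is mounted at the origin on the work surface. World frame = base frame: x ahead of the robot, y to its left, z up, the work surface at z = 0. Lengths are in m, angles in degrees, forces in N, time in s.
With the tool pointing down it reaches from about 0.4 to 0.825 m from the base axis. Payload 7 kg.
Tool frame: the origin (TCP) lies midway between the tips of the shut fingers; the grasp point (between the pads) lies 19 mm behind it; z points along the fingers, y is the line along which they close (so a half turn about z gives the same grasp; the last joint's range is limited). The gripper opens to 88 mm and grips with 3 to 60 N. Pads are 19 mm wide; open, the fingers measure 130 mm over their backs; the gripper's body (78 mm by 193 mm) begins 47 mm behind the grasp point.
Start: joints at [-56.03, 20.546, 0.682, 0, -70.136, -16.507], TCP at [0.203, -0.644, 0.227] pointing down, gripper open.
Joint ranges: [-176.03, 176.03], [-82.01, 121.73], [-58.28, 71.71], [-173.87, 95.51], [-174.79, -0.11], [-173.66, 173.66]. Speed limits (degrees/s): [136.94, 136.94, 172.46, 180, 180, 180].

## Interface

Orientations are given as [roll, pitch, yaw] about the fixed x, y, z axes, in that order (R = Rz(yaw) Ry(pitch) Rx(roll)).
In Python, from plant import ctrl gives the robot as it stands.
- The arm moves only by the tool step_arm, never from a script. Its argument "rows" is a list of rows, each a list of 3 entries, a list of its own where there are three numbers: the closure, from 0 (fully open) to 1 (shut), then the shift along the world's x, y, z in mm, then the turn, a rotation vector about the world's x, y, z in rad. A call has exactly 5 rows; each row is the pose to reach, as a shift and turn from the pose commanded when the call began; what a row does not reach only later rows make up. A row lasts 1/12 s, in which the tool goes at most 41.7 mm and 7.16 degrees, less where a joint would pass 70% of its speed; a pose out of reach is approached as far as the arm can. A call with a gripper value outside its range is refused whole. The fingers move at their own pace and stop on an object; the grip force is fixed at half the most. Time passes only in rows, so rows that repeat a pose let the fingers close, or fill a call up. It gives the time, the measured TCP pose, the force, the opening and the grip force at its end, in the units of the state.
- ctrl.get_obs(): the state, without advancing time (a new reading comes with each control period).
- ctrl.snapshot(name): name is "scene" or "top" or "wrist"; returns the picture (400x640x3 uint8, red, green, blue); there is no depth.
- ctrl.camera_model(name): a dict with "intrinsics" (3x3 intrinsics, pixels), "R" (3x3) and "t" (3): a world point X has camera coordinates R X + t. Camera axes: x right, y down, z forward; pixel columns grow to the right and rows downward; lengths in m; the calibration is good to about 2 mm. A picture is of the moment at which its call begins: read the wrist's pose just before it. camera_model takes no time and is no camera call; for the wrist camera it gives the pose at the moment of the call.
- ctrl.close_job(): hands the job in; it is judged then, once.
The state is a dict: "clock": time; "joint_pos": joint angles; "qvel": joint speeds; "tau": joint torques, N m; "tool_pos": TCP position; "orientation": TCP orientation; "force": force on the tool from outside, world axes, zero at the start; "moment": the same for the moment, N m; "opening": finger opening in m; "gripper_force": force on a finger pad.
Only numpy, scipy, OpenCV 4.12 (cv2) and the standard library are available. Lean on these libraries where they do the work, as an engineer would, in place of code of your own. Each camera call takes 0.05 s, during which the arm holds its last target. There are 200 camera calls.

## Task

Stand the tall domino box upright on the table with the bottom of its back against, and square to, the middle of the cork mat's edge nearest the robot, and let go of it. Then push its top so that it tips over that edge and lies on its back on the mat, lid up, and leave it lying. Finally take it by its long sides, lay it down gently, still lid up, flat inside the low wooden tray and let go, leaving the tin, saucers, comb and key fob where they are.

Things in the scene. Friction and masses are not known exactly. Their poses are not given: they have to be found in the camera images.
- domino_box: Closed, pale wooden domino box, 44 mm deep (x), 56 wide (y), 140 tall (z), 0.25 to 0.5 kg, upright at the start. Origin: centre of its underside; z runs to its top. Front (-x side): darker sliding lid with a round dark thumb notch near the top; the lid shows as a dark strip on the top face too; turned to the robot within 35 degrees at the start. Back (+x side): plain. On its back, x points down and the origin is 22 mm above its support.
- box_middle (a point): The middle of the domino box (70 mm above its underside, on its long axis), also its centre of mass.
- mat: Cork mat fixed to the table, 170 mm (its x) by 120 mm (its y), 10 mm thick. Origin: centre of its underside, on the table. Its x points roughly away from the robot (within 18 degrees); the edge nearest the robot is the 120 mm long one at x = -85 mm in its frame. It lies left or right of the middle, the tray on the other side.
- tray: A low open dark wooden tray fixed to the table, 200 mm (its x) by 120 mm (its y) outside, 16 mm high; walls and floor 5 mm thick (inside 190 by 110 mm, 11 mm deep). Origin: centre of its underside, on the table. Its x points roughly away from the robot (within 18 degrees).
- tin: Bystander: round aluminium tin with a closed flap lid, 74 mm across, 46 mm high, light and loose. Origin: centre of its underside.
- saucers: Bystander: two stacked white saucers, 120 mm across, 23 mm high, loose. Origin: centre of the underside.
- comb: Bystander: flat pale wooden comb, 160 mm (its x) by 38 mm, 5 mm thick, loose. Origin: about its middle, underside.
- key_fob: Bystander: flat chrome key fob with a ring, 75 mm long (x) by 26 mm, 9 mm thick, loose. Origin: middle of its 50 mm body, underside.
There are look-alikes about, which are no part of the job. Several things have the shape of the domino_box; the one meant has the colours described above. Several things have the shape of the tray; the one meant has the colours described above.

How it is judged (in metres and radians):
On the way, in this order (a step that is already met when the one before it is completed fails the run):
1. the domino box stands upright, let go, with the bottom of its back against the mat's near edge (gap up to 10 mm, within 30 mm of the edge's middle, square within 11 degrees) (x of domino_box in the frame of mat between -0.117 and -0.1 m and y of domino_box in the frame of mat between -0.03 and 0.03 m and angle between domino_box's own z axis and vertical below 0.06 rad and height (world z) of domino_box below 0.004 m and angle between the x axis of domino_box and the x axis of mat, either way round below 0.2 rad and contact force between the fingers and domino_box below 0.1 N), for 0.2 s.
2. the domino box lies flat on its back on the mat, its foot still at the near edge (within about 40 mm), let go (angle between domino_box's own x axis and vertical above 3.02 rad and contact force between the fingers and domino_box below 0.1 N and z of domino_box in the frame of mat between 0.027 and 0.037 m and x of domino_box in the frame of mat between -0.13 and -0.045 m and y of box_middle in the frame of mat between -0.045 and 0.045 m and linear speed of domino_box below 0.02 m/s and angular speed of domino_box below 0.1 rad/s), for 0.2 s.
At the end, for the whole second after the job is handed in: The domino box lies flat on its back (within 7 degrees), lid up, on the floor of the wooden tray (underside height within 5 mm), wholly inside its walls (its middle within 35 mm of the tray's middle both ways), let go and at rest (angle between domino_box's own x axis and vertical above 3.02 rad and contact force between the fingers and domino_box below 0.1 N and z of domino_box in the frame of tray between 0.022 and 0.032 m and x of box_middle in the frame of tray between -0.035 and 0.035 m and y of box_middle in the frame of tray between -0.035 and 0.035 m and linear speed of domino_box below 0.02 m/s and angular speed of domino_box below 0.1 rad/s); the robot touches nothing.
It fails at once if a bystander (tin, saucers, comb, key fob) is moved more than 20 mm (distance of any of tin, saucers, comb, key_fob from where it was at the start of the episode above 0.02 m).
It fails at once if the domino box is dropped into the tray (let go more than 15 mm above its floor) (horizontal distance between box_middle and tray below 0.08 m and z of box_middle in the frame of tray above 0.042 m and contact force between the fingers and domino_box below 0.05 N and contact force between domino_box and tray below 0.05 N).
It also fails if it takes over 64 s, if anything falls off the work surface, if the arm or the gripper's body presses on something with over 40 N, if the wrist force passes 120 N, or if a joint passes its speed limit or range.

## Working session

There is one attempt and no reset: what is moved stays moved. The work goes in short steps, Python scripts to look and compute and a tool call to move; the robot and the scene stay as the last step left them, time stands still between calls to the robot, and variables do not carry over. Pictures are saved under pics/ and viewed, at most 12 in all, crops included, and the job is handed in when it is done.

Besides the shell and the picture viewer there is one more tool, called after ">>>" by a JSON object that holds its "method" and its "body", one argument or row to a line. step_arm: Moves the arm, as the interface text tells. Its arguments: {"type":"object","properties":{"rows":{"type":"array"}},"required":["rows"]}

```bash
mkdir -p pics; ls
cat > h.py <<'E'
import numpy as np, cv2
from plant import ctrl
def snap(n,f):
    m=ctrl.camera_model(n); im=ctrl.snapshot(n); cv2.imwrite('pics/'+f,im[:,:,::-1]); return im,m
def px2w(m,uv,z):
    K,R,t=[np.array(m[k],float) for k in('intrinsics','R','t')]
    c=-R.T@t; uv=np.atleast_2d(uv).astype(float)
    d=(R.T@np.linalg.inv(K)@np.c_[uv,np.ones(len(uv))].T).T
    return c+d*((z-c[2])/d[:,2])[:,None]
def w2px(m,X):
    K,R,t=[np.array(m[k],float) for k in('intrinsics','R','t')]
    p=(K@(R@np.atleast_2d(X).T+t[:,None])).T; return p[:,:2]/p[:,2:]
E
python3 - <<'E'
from h import *
a,_=snap('top','top0.png'); b,_=snap('scene','scene0.png')
cv2.imwrite('pics/top0b.png',cv2.resize(a,(800,500),interpolation=cv2.INTER_CUBIC)[:,:,::-1])
print(ctrl.get_obs()); print(ctrl.camera_model('top'))
E
```

```text
pics
{'clock': 0.1, 'joint_pos': array([-5.60293436e+01,  2.05871223e+01,  6.40812967e-01, -1.96439674e-02,
       -7.01352810e+01, -1.65086511e+01]), 'qvel': array([ 0.03270489,  0.0089765 ,  0.18239981,  0.03629449, -0.05969416,
       -0.02106402]), 'tau': array([-1.88052189e-03, -5.84160161e+01,  2.93751758e+01,  7.01550901e+00,
        1.01514818e-02, -9.80560571e-05]), 'tool_pos': array([ 0.2024316 , -0.64348582,  0.22572633]), 'orientation': array([ 1.79916525e+02, -5.48064371e-03, -1.62544679e+02]), 'force': array([ 0.27630231,  0.85695248, -0.46080654]), 'moment': array([-0.05654343,  0.0224127 ,  0.02302523]), 'gripper_force': 0.0, 'opening': 0.08779091769212556}
{'intrinsics': array([[421.49598087,   0.        , 316.61329187],
       [  0.        , 421.49598087, 198.07641584],
       [  0.        ,   0.        ,   1.        ]]), 'R': array([[-0.02738357, -0.99950517,  0.01547727],
       [-0.9969157 ,  0.02616691, -0.07398901],
       [ 0.07354741, -0.01745562, -0.99713895]]), 't': array([0.01276776, 0.55268582, 1.1204632 ])}
```

View pics/top0b.png

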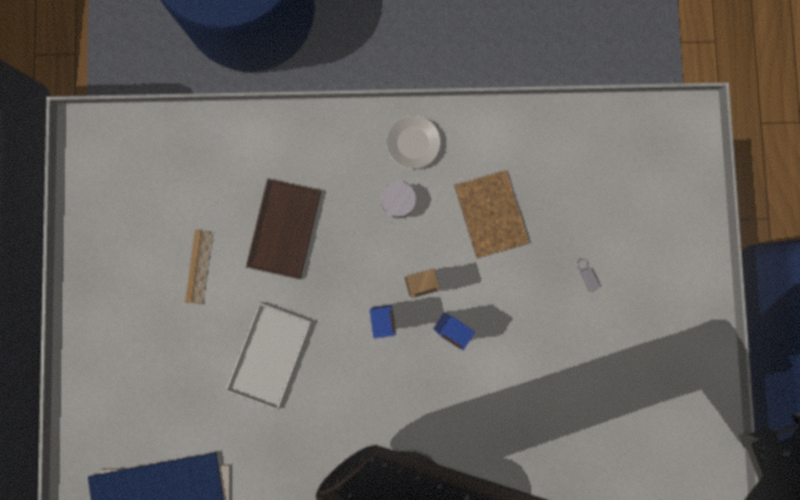

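View pics/scene0.png

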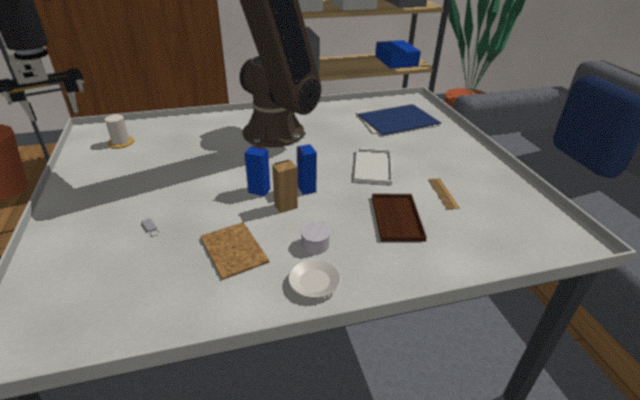

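Domino box candidates in the top view are the pale wooden one at (422,282), blue at (382,322) and blue at (454,330); the wooden one fits. Tray candidates are dark brown at (285,228) and white at (272,355); the dark wooden one fits. The mat is at (492,214). I'll confirm these in one enlarged crop.

Run:
```python
import cv2
a=cv2.imread('pics/top0.png')[125:285,190:430]
cv2.imwrite('pics/c1.png',cv2.resize(a,None,fx=3.333,fy=3.333,interpolation=cv2.INTER_CUBIC))
```

```text
(no output)
```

View pics/c1.png

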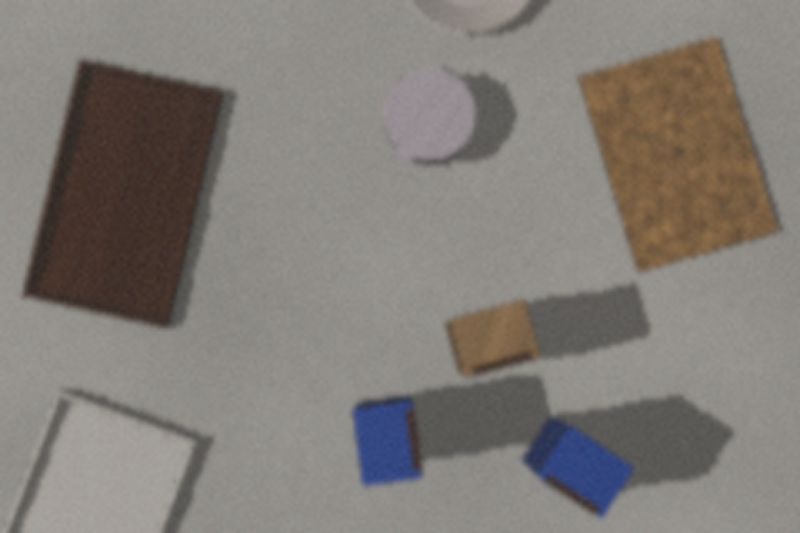

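The crop shows the wooden box's top face at (455,318), (525,300), (537,355) and (468,373), with its dark lid strip on the near side, so it is the right box with its front to the robot. The blue boxes and the white tray are look-alikes.

Run:
```python
from h import *
m=ctrl.camera_model('top')
f=lambda p,z:px2w(m,np.array(p)/3.3333+[190,125],z)[:,:2]
def rep(n,p,z):
    w=f(p,z); fl,fr,nr,nl=w   # far-left far-right near-right near-left
    ax=(fl+fr-nl-nr); ay=fl+nl-fr-nr
    print(n,'c',w.mean(0).round(4),'yaw',np.degrees(np.arctan2(ax[1],ax[0])).round(1),np.degrees(np.arctan2(-ay[0],ay[1])).round(1),'size',np.linalg.norm(ax)/2,np.linalg.norm(ay)/2)
rep('mat',[(580,77),(720,38),(780,230),(638,270)],.01)
rep('tray',[(82,62),(225,92),(168,325),(25,295)],.016)
rep('box',[(453,318),(525,300),(537,355),(468,373)],.14)
print('blueA',f([(357,405),(412,400),(420,478),(365,485)],.14))
print('blueB',f([(558,420),(632,465),(603,515),(540,470)],.14))
print('tin',f([(430,113)],.046))
print('wood w',f([(453,318),(525,300),(537,355),(468,373)],.14))
```

```text
mat c [ 0.6228 -0.2168] yaw 14.7 14.2 size 0.1667123375071638 0.12180048572323206
tray c [0.601  0.2385] yaw -14.4 -13.4 size 0.1957632159785311 0.11903077199826821
box c [ 0.4752 -0.0515] yaw 12.1 12.7 size 0.04086360595973116 0.052745336029303196
blueA [[0.42874744 0.05004493]
 [0.43121924 0.01036608]
 [0.3754032  0.00612192]
 [0.37156963 0.04568119]]
blueB [[ 0.41394081 -0.09447173]
 [ 0.38027293 -0.14669433]
 [ 0.34532487 -0.12446917]
 [ 0.37861282 -0.08028071]]
tin [[ 0.65539659 -0.01083507]]
wood w [[ 0.4894129  -0.02089313]
 [ 0.50103338 -0.07349649]
 [ 0.46104956 -0.08087851]
 [ 0.4494705  -0.03057384]]
```

>>> {"method": "step_arm", "body": {
  "rows": [
    [0,[17,36,0],[0,0,-0.02]],
    [0,[34,72,0],[0,0,-0.04]],
    [0,[51,108,0],[0,0,-0.06]],
    [0,[68,144,0],[0,0,-0.08]],
    [0,[85,180,0],[0,0,-0.087]]
  ]
}}

```text
clock: 0.52
tool_pos: [0.2877, -0.4621, 0.2261]
orientation: [180.0, -0.0, -167.6]
force: [1.7, 0.4, 0.2]
opening: 0.0875
gripper_force: 0.0
```

>>> {"method": "step_arm", "body": {
  "rows": [
    [0,[17,36,0],[0,0,0]],
    [0,[34,72,0],[0,0,0]],
    [0,[51,108,0],[0,0,0]],
    [0,[68,144,0],[0,0,0]],
    [0,[85,180,0],[0,0,0]]
  ]
}}

```text
clock: 0.93
tool_pos: [0.3727, -0.282, 0.2265]
orientation: [180.0, 0.0, -167.5]
force: [2.0, 0.6, -0.6]
opening: 0.0874
gripper_force: 0.0
```

>>> {"method": "step_arm", "body": {
  "rows": [
    [0,[17,36,0],[0,0,0]],
    [0,[34,72,0],[0,0,0]],
    [0,[51,108,0],[0,0,0]],
    [0,[68,144,0],[0,0,0]],
    [0,[75,164,0],[0,0,0]]
  ]
}}

```text
clock: 1.35
tool_pos: [0.4488, -0.1169, 0.2266]
orientation: [180.0, 0.0, -167.4]
force: [0.3, -0.6, 0.5]
opening: 0.0876
gripper_force: 0.0
```

>>> {"method": "step_arm", "body": {
  "rows": [
    [0,[10,22,0],[0,0,0]],
    [0,[20,44,0],[0,0,0]],
    [0,[27,66,0],[0,0,0]],
    [0,[27,66,0],[0,0,0]],
    [0,[27,66,0],[0,0,0]]
  ]
}}

```text
clock: 1.77
tool_pos: [0.4745, -0.0529, 0.2262]
orientation: [180.0, -0.0, -167.4]
force: [-0.4, -0.2, -0.7]
opening: 0.0871
gripper_force: 0.0
```

Run:
```python
from h import *
o=ctrl.get_obs(); print(o['clock'],o['tool_pos'],o['orientation'],o['joint_pos'])
a,m=snap('wrist','w1.png'); cv2.imwrite('pics/w1b.png',cv2.resize(a,(800,500),interpolation=cv2.INTER_CUBIC)[:,:,::-1])
np.save('w1.npy',m,allow_pickle=True)
for yaw in(12.5,):
  c,s=np.cos(np.radians(yaw)),np.sin(np.radians(yaw))
  print(w2px(m,[[.4752+c*x-s*y,-.0515+s*x+c*y,.14] for x,y in((.022,.028),(.022,-.028),(-.022,-.028),(-.022,.028))])*1.25)
```

```text
1.7667 [ 0.47452251 -0.05291582  0.22617375] [ 1.79993116e+02 -4.81524116e-02 -1.67402224e+02] [ 1.73125245e+01  1.66021412e+00 -2.33358065e+01 -1.19319150e-02
 -6.50514035e+01 -9.47097143e+01]
[[450.75689379 298.43918755]
 [359.76237465 298.24987283]
 [357.74937577 228.4808026 ]
 [453.30621128 228.69152506]]
```

View pics/w1b.png

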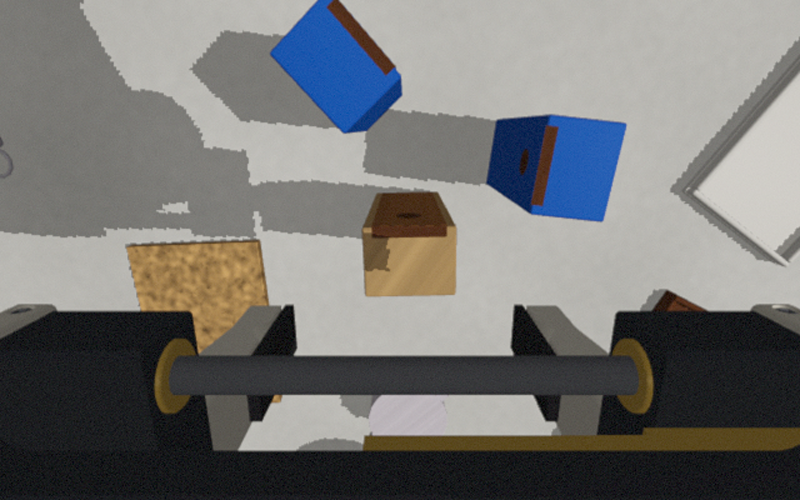

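The wrist view shows the wooden box's top at (363,227)–(455,293) with its lid and thumb notch facing the robot. The mat's near edge runs from (127,244) to (260,240).

Run:
```python
from h import *
m=np.load('w1.npy',allow_pickle=True).item()
w=px2w(m,np.array([(365,296),(455,293),(456,226),(363,229)])/1.25,.14)[:,:2]
# order: far-right, far-left, near-left, near-right
print(w,w.mean(0)); d=(w[1]-w[0]+w[2]-w[3]); print(np.degrees(np.arctan2(-d[0],d[1])))
e=px2w(m,np.array([(127,244),(260,240)])/1.25,.01)[:,:2]
print(e,e.mean(0),np.linalg.norm(e[1]-e[0])); d=e[1]-e[0]; yaw=np.arctan2(-d[0],d[1]);print(np.degrees(yaw))
print('target', e.mean(0)-0.024*np.array([np.cos(yaw),np.sin(yaw)]))
```

```text
[[ 0.50057424 -0.0712177 ]
 [ 0.48657192 -0.0177594 ]
 [ 0.44575355 -0.02779308]
 [ 0.45941528 -0.08053564]] [ 0.47307875 -0.04932646]
14.60039797223456
[[ 0.55233985 -0.29227463]
 [ 0.52223544 -0.17505578]] [ 0.53728764 -0.2336652 ] 0.12102286683035778
14.403544411763114
target [ 0.51404202 -0.2396352 ]
```

>>> {"method": "step_arm", "body": {
  "rows": [
    [0,[-1,3,0],[0,0,0.028]],
    [0,[-1,3,-35],[0,0,0.028]],
    [0,[-1,3,-70],[0,0,0.028]],
    [0,[-1,3,-105],[0,0,0.028]],
    [0,[-1,3,-128],[0,0,0.028]]
  ]
}}

```text
clock: 2.23
tool_pos: [0.4716, -0.0519, 0.096]
orientation: [180.0, -0.1, -165.9]
force: [-0.4, -0.1, -0.7]
opening: 0.0875
gripper_force: 0.0
```

>>> {"method": "step_arm", "body": {
  "rows": [
    [0,[0,0,0],[0,0,0]],
    [0.5,[0,0,0],[0,0,0]],
    [1,[0,0,0],[0,0,0]],
    [1,[0,0,0],[0,0,0]],
    [1,[0,0,0],[0,0,0]]
  ]
}}

```text
clock: 2.65
tool_pos: [0.4747, -0.0507, 0.1003]
orientation: [-180.0, 0.2, -165.9]
force: [-0.8, 1.1, 0.1]
opening: 0.0665
gripper_force: 0.0
```

>>> {"method": "step_arm", "body": {
  "rows": [
    [1,[0,0,0],[0,0,0]],
    [1,[0,0,0],[0,0,0]],
    [1,[0,0,0],[0,0,0]],
    [1,[0,0,0],[0,0,0]],
    [1,[0,0,0],[0,0,0]]
  ]
}}

```text
clock: 3.07
tool_pos: [0.4743, -0.0507, 0.0995]
orientation: [-180.0, 0.1, -165.9]
force: [-1.1, 1.9, 6.8]
opening: 0.056
gripper_force: 29.9
```

>>> {"method": "step_arm", "body": {
  "rows": [
    [1,[0,0,10],[0,0,0]],
    [1,[0,0,30],[0,0,0]],
    [1,[5,-25,30],[0,0,0]],
    [1,[12,-55,30],[0,0,0]],
    [1,[18,-85,30],[0,0,0]]
  ]
}}

```text
clock: 3.48
tool_pos: [0.4916, -0.1363, 0.1288]
orientation: [180.0, 0.0, -165.8]
force: [0.8, -0.4, -2.4]
opening: 0.0561
gripper_force: 29.9
```

>>> {"method": "step_arm", "body": {
  "rows": [
    [1,[6,-28,0],[0,0,0.006]],
    [1,[12,-56,0],[0,0,0.006]],
    [1,[18,-84,0],[0,0,0.006]],
    [1,[22,-102,0],[0,0,0.006]],
    [1,[23.5,-106.5,0],[0,0,0.006]]
  ]
}}

```text
clock: 3.9
tool_pos: [0.5148, -0.2447, 0.1277]
orientation: [180.0, -0.1, -165.7]
force: [0.5, -0.0, -3.0]
opening: 0.056
gripper_force: 29.9
```

>>> {"method": "step_arm", "body": {
  "rows": [
    [1,[0,0,0],[0,0,0]],
    [1,[0,0,-6],[0,0,0]],
    [1,[0,0,-12],[0,0,0]],
    [1,[0,0,-18],[0,0,0]],
    [1,[0,0,-22],[0,0,0]]
  ]
}}

```text
clock: 4.32
tool_pos: [0.5145, -0.2413, 0.1055]
orientation: [180.0, -0.1, -165.5]
force: [-0.3, 0.5, -2.7]
opening: 0.0557
gripper_force: 29.9
```

Run:
```python
from h import *
o=ctrl.get_obs(); print(o['clock'],o['tool_pos'],o['orientation'],o['force'])
a,m=snap('wrist','w2.png'); b,_=snap('scene','s2.png'); t,_=snap('top','t2.png')
u=np.vstack([cv2.resize(a[60:260,:400],(800,400),interpolation=cv2.INTER_CUBIC),])
cv2.imwrite('pics/w2b.png',u[:,:,::-1])
np.save('w2.npy',m,allow_pickle=True)
```

```text
4.3167 [ 0.51448803 -0.24133406  0.10549657] [ 1.79960347e+02 -5.33101356e-02 -1.65512807e+02] [-0.26211629  0.5287616  -2.6634347 ]
```

View pics/w2.png

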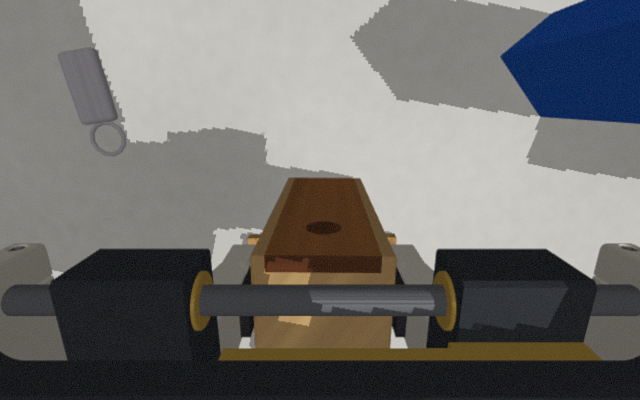

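The wrist view shows the box gripped and lid to the robot. The mat's near corners peek out either side, at about (243,235) and (396,235), so it is square and centred. Check numerically.

Run:
```python
from h import *
m=np.load('w2.npy',allow_pickle=True).item()
a=cv2.imread('pics/w2.png')
cv2.imwrite('pics/c2.png',cv2.resize(a[170:250,225:415],None,fx=4.2,fy=4.2,interpolation=cv2.INTER_CUBIC))
e=px2w(m,[(243,235),(396,235)],.01)[:,:2]; d=e[1]-e[0]; yaw=np.arctan2(-d[0],d[1])
print(e,e.mean(0),np.linalg.norm(d),np.degrees(yaw))
n=np.array([np.cos(yaw),np.sin(yaw)])
f=px2w(m,[(290,178),(361,178)],.007)[:,:2]; print('front bottom',f, np.linalg.norm(f[1]-f[0]), 'front-to-edge mm',(e.mean(0)-f.mean(0))@n*1e3, 'lat',(e.mean(0)-f.mean(0))@[-n[1],n[0]])
```

```text
[[ 0.55320685 -0.29670133]
 [ 0.5227093  -0.17880954]] [ 0.53795808 -0.23775544] 0.12177264125421806 14.503945027214174
front bottom [[ 0.49940988 -0.27099853]
 [ 0.48577807 -0.21833206]] 0.05440205349023862 front-to-edge mm 45.648919235314715 lat -0.004671641386562347
```

View pics/c2.png

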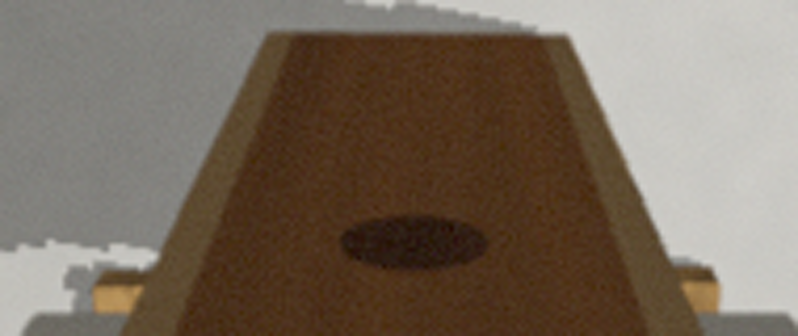

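>>> {"method": "step_arm", "body": {
  "rows": [
    [1,[2.4,0.6,0],[0,0,0]],
    [1,[2.4,0.6,-3],[0,0,0]],
    [1,[2.4,0.6,-5],[0,0,0]],
    [1,[2.4,0.6,-7],[0,0,0]],
    [1,[2.4,0.6,-8],[0,0,0]]
  ]
}}

```text
clock: 4.88
tool_pos: [0.5177, -0.2416, 0.0995]
orientation: [-180.0, 0.0, -165.6]
force: [-4.8, 7.1, 15.8]
opening: 0.0558
gripper_force: 30.0
```

>>> {"method": "step_arm", "body": {
  "rows": [
    [1,[0,0,0],[0,0,0]],
    [1,[0,0,0],[0,0,0]],
    [1,[0,0,0],[0,0,0]],
    [1,[0,0,0],[0,0,0]],
    [1,[0,0,0],[0,0,0]]
  ]
}}

```text
clock: 5.3
tool_pos: [0.5176, -0.2416, 0.0995]
orientation: [-180.0, 0.0, -165.6]
force: [-2.8, 4.1, 5.7]
opening: 0.0562
gripper_force: 30.0
```

>>> {"method": "step_arm", "body": {
  "rows": [
    [0.3,[0,0,0],[0,0,0]],
    [0.2,[0,0,0],[0,0,0]],
    [0.1,[0,0,0],[0,0,0]],
    [0,[0,0,0],[0,0,0]],
    [0,[0,0,0],[0,0,0]]
  ]
}}

```text
clock: 5.72
tool_pos: [0.5175, -0.2419, 0.0985]
orientation: [-180.0, 0.0, -165.6]
force: [-0.4, 0.4, -0.5]
opening: 0.0828
gripper_force: 0.0
```

>>> {"method": "step_arm", "body": {
  "rows": [
    [0,[0,0,0],[0,0,0]],
    [0,[0,0,5],[0,0,0]],
    [0,[0,0,25],[0,0,0]],
    [0,[0,0,55],[0,0,0]],
    [0,[0,0,80],[0,0,0]]
  ]
}}

```text
clock: 6.13
tool_pos: [0.5173, -0.2419, 0.1801]
orientation: [-180.0, -0.0, -165.6]
force: [0.8, -0.3, 1.0]
opening: 0.0876
gripper_force: 0.0
```

>>> {"method": "step_arm", "body": {
  "rows": [
    [1,[-10,-2.5,0],[0,0,0]],
    [1,[-35,-9,0],[0,0,0]],
    [1,[-60,-15.5,0],[0,0,0]],
    [1,[-77.5,-20,0],[0,0,0]],
    [1,[-77.5,-20,0],[0,0,0]]
  ]
}}

```text
clock: 6.55
tool_pos: [0.4368, -0.2621, 0.179]
orientation: [180.0, -0.0, -165.6]
force: [-0.8, -0.7, 0.1]
opening: 0.0599
gripper_force: 0.0
```

Run:
```python
from h import *
o=ctrl.get_obs(); print(o['clock'],o['tool_pos'],o['orientation'],o['opening'])
t,_=snap('top','t3.png'); w,_=snap('wrist','w3.png')
c=lambda a:cv2.resize(a,(400,250) ,interpolation=cv2.INTER_AREA)
u=np.hstack([cv2.resize(t[120:270,280:430],(400,400),interpolation=cv2.INTER_CUBIC),cv2.resize(w[:,120:520],(400,400),interpolation=cv2.INTER_CUBIC)])
cv2.imwrite('pics/t3b.png',u[:,:,::-1])
```

```text
6.55 [ 0.43684706 -0.26208347  0.17897769] [ 1.79973373e+02 -3.32617622e-03 -1.65646465e+02] 0.05994702954631477
```

View pics/t3b.png

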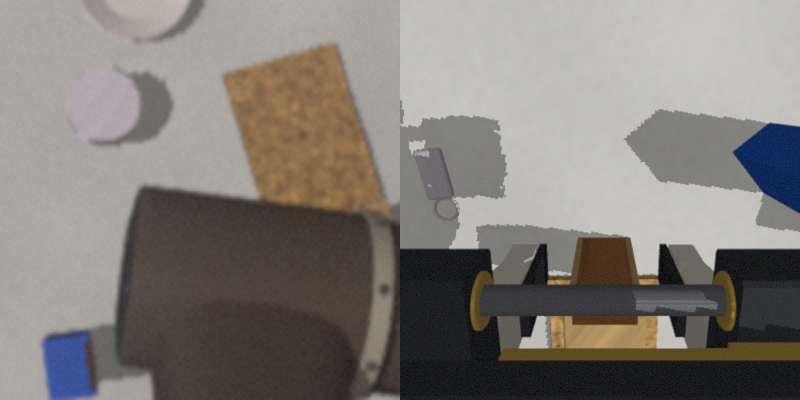

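The box stands free against the mat edge, with the mat corners at about (548,280) and (655,278). Next I shut the fingers, lower behind the box and push.

>>> {"method": "step_arm", "body": {
  "rows": [
    [1,[0,0,-15],[0,0,0]],
    [1,[0,0,-35],[0,0,0]],
    [1,[0,0,-54],[0,0,0]],
    [1,[16,4,-54],[0,0,0]],
    [1,[29,7.5,-54],[0,0,0]]
  ]
}}

```text
clock: 7.07
tool_pos: [0.4698, -0.2541, 0.1238]
orientation: [180.0, -0.1, -165.6]
force: [1.1, -0.6, 1.2]
opening: 0.0185
gripper_force: 0.0
```

>>> {"method": "step_arm", "body": {
  "rows": [
    [1,[5,1.3,0],[0,0,0]],
    [1,[11,2.8,0],[0,0,0]],
    [1,[17,4.4,0],[0,0,0]],
    [1,[22,5.7,0],[0,0,0]],
    [1,[27,7,0],[0,0,0]]
  ]
}}

```text
clock: 7.48
tool_pos: [0.4965, -0.2471, 0.1249]
orientation: [-180.0, 0.0, -165.6]
force: [-0.5, 0.1, -0.0]
opening: 0.0006
gripper_force: 0.2
```

Run:
```python
from h import *
o=ctrl.get_obs(); print(o['clock'],o['tool_pos'],o['orientation'],o['opening'],o['force'])
w,_=snap('scene','s4.png')
cv2.imwrite('pics/s4b.png',cv2.resize(w[130:290,180:350],None,fx=3.5,fy=3.5,interpolation=cv2.INTER_CUBIC)[:,:,::-1])
```

```text
7.4833 [ 0.4965065  -0.24714725  0.12492423] [-1.79988822e+02  2.20387972e-02 -1.65567941e+02] 0.0006287803165897145 [-0.47755328  0.05050735 -0.01769256]
```

View pics/s4b.png

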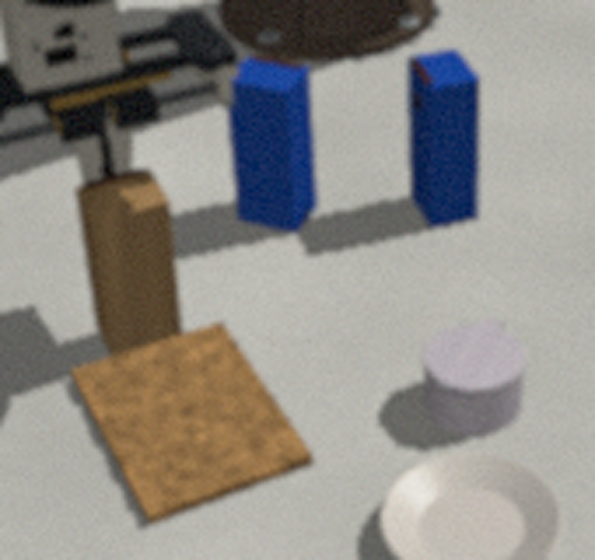

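The box, at (130,260), is already starting to lean over the mat's near edge. I continue the push.

>>> {"method": "step_arm", "body": {
  "rows": [
    [1,[5,1.3,0],[0,0,0]],
    [1,[10,2.6,0],[0,0,0]],
    [1,[15,3.9,0],[0,0,0]],
    [1,[20,5.2,0],[0,0,0]],
    [1,[24,6.2,0],[0,0,0]]
  ]
}}

```text
clock: 7.95
tool_pos: [0.5206, -0.241, 0.1246]
orientation: [-180.0, 0.0, -165.6]
force: [-0.0, 0.3, 0.2]
opening: 0.0003
gripper_force: 0.1
```

>>> {"method": "step_arm", "body": {
  "rows": [
    [1,[4,1,0],[0,0,0]],
    [1,[8,2,0],[0,0,0]],
    [1,[11,2.8,0],[0,0,0]],
    [1,[11,2.8,0],[0,0,0]],
    [1,[11,2.8,0],[0,0,0]]
  ]
}}

```text
clock: 8.37
tool_pos: [0.531, -0.2382, 0.1244]
orientation: [180.0, -0.0, -165.6]
force: [-0.7, 0.4, -1.1]
opening: 0.0005
gripper_force: 0.0
```

>>> {"method": "step_arm", "body": {
  "rows": [
    [1,[0,0,0],[0,0,0]],
    [1,[0,0,0],[0,0,0]],
    [1,[0,0,15],[0,0,0]],
    [1,[0,0,40],[0,0,0]],
    [1,[0,0,70],[0,0,0]]
  ]
}}

```text
clock: 8.78
tool_pos: [0.5296, -0.2381, 0.1938]
orientation: [179.9, -0.2, -165.6]
force: [1.1, 0.3, -0.5]
opening: 0.0006
gripper_force: 0.0
```

Run:
```python
from h import *
o=ctrl.get_obs(); print(o['clock'],o['tool_pos'],o['orientation'],o['opening'],o['force'])
w,_=snap('scene','s5.png'); t,m=snap('top','t5.png')
cv2.imwrite('pics/s5b.png',np.hstack([cv2.resize(w[140:300,180:340],(400,400),interpolation=cv2.INTER_CUBIC),cv2.resize(t[125:225,350:450],(400,400),interpolation=cv2.INTER_CUBIC)])[:,:,::-1])
```

```text
8.7833 [ 0.52955185 -0.23806744  0.19376904] [ 179.90465274   -0.19676414 -165.59167231] 0.0006231182252173674 [ 1.05769457  0.31429866 -0.46668902]
```

View pics/s5b.png

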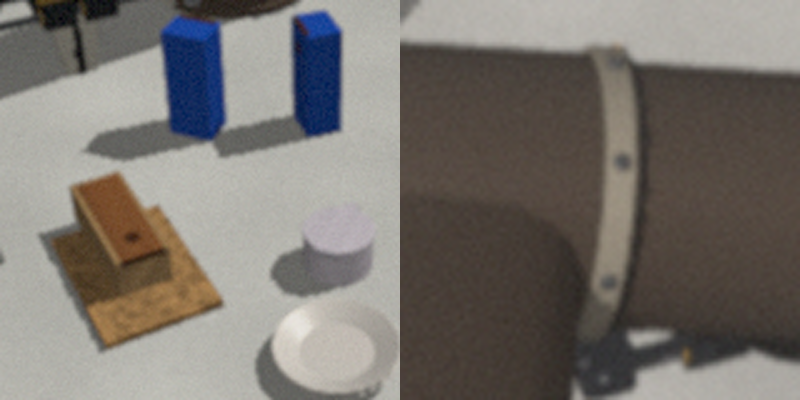

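The box lies lid up on the mat, with its lid corners in the left crop at about (72,188), (118,174), (168,248) and (123,263). I compute its pose.

Run:
```python
from h import *
m=ctrl.camera_model('scene')
def q(p,z):
    w=px2w(m,np.array(p)/2.5+[180,140],z)[:,:2]; d=w[2]+w[3]-w[0]-w[1]
    print(w.mean(0),np.degrees(np.arctan2(d[1],d[0])),np.linalg.norm(d)/2); return w
q([(72,188),(118,174),(168,248),(123,263)],.054)
q([(52,240),(158,207),(222,301),(105,348)],.01)
o=ctrl.get_obs();print(o['tool_pos'])
```

```text
[ 0.5940932 -0.219901 ] 16.228096530866157 0.1357455349995997
[ 0.62875299 -0.21340182] 14.22729541679931 0.1688297856202097
[ 0.53343574 -0.23923852  0.19976579]
```

>>> {"method": "step_arm", "body": {
  "rows": [
    [0,[28,8,0],[0,0,0.019]],
    [0,[56,16,0],[0,0,0.019]],
    [0,[56,16,0],[0,0,0.019]],
    [0,[56,16,-20],[0,0,0.019]],
    [0,[56,16,-50],[0,0,0.019]]
  ]
}}

```text
clock: 9.3
tool_pos: [0.5893, -0.2225, 0.1466]
orientation: [-179.9, 0.3, -164.4]
force: [1.0, 0.1, -1.2]
opening: 0.0281
gripper_force: 0.0
```

>>> {"method": "step_arm", "body": {
  "rows": [
    [0,[0,0,-15],[0,0,0]],
    [0,[0,0,-30],[0,0,0]],
    [0,[0,0,-45],[0,0,0]],
    [0,[0,0,-50],[0,0,0]],
    [0,[0,0,-50],[0,0,0]]
  ]
}}

```text
clock: 9.72
tool_pos: [0.5858, -0.2222, 0.093]
orientation: [179.9, -0.2, -164.5]
force: [-0.4, 0.9, 1.0]
opening: 0.0612
gripper_force: 0.0
```

Run:
```python
from h import *
o=ctrl.get_obs(); print(o['clock'],o['tool_pos'],o['orientation'],o['opening'],o['force'])
w,m=snap('wrist','w6.png'); np.save('w6.npy',m,allow_pickle=True)
```

```text
9.7167 [ 0.58581827 -0.22220382  0.09295195] [ 1.79933531e+02 -1.57774992e-01 -1.64500050e+02] 0.06120333687013869 [-0.4165649   0.88151688  0.96708972]
```

View pics/w6.png

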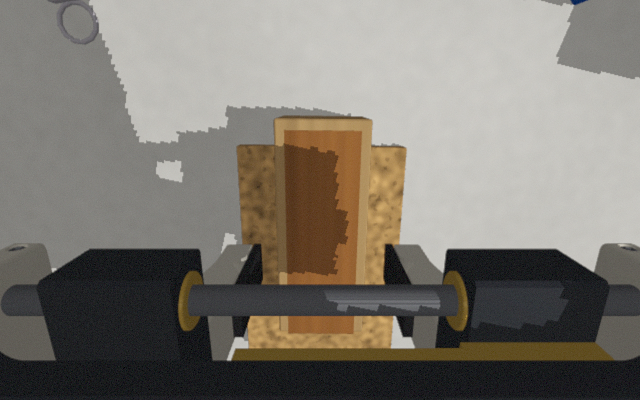

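The box lies straight between the open fingers, foot end at (275,120)–(371,120), far end near (325,334), aligned with the tool.

Run:
```python
from h import *
m=np.load('w6.npy',allow_pickle=True).item()
w=px2w(m,[(275,120),(371,120),(323,120)],.054)[:,:2]
y=np.radians(15.5); n=np.array([np.cos(y),np.sin(y)])
print(w,np.linalg.norm(w[1]-w[0]),'mid',w[2]+.07*n,'yaw',np.degrees(np.arctan2(-(w[1]-w[0])[0],(w[1]-w[0])[1])))
```

```text
[[ 0.52719871 -0.26617352]
 [ 0.51276862 -0.21424692]
 [ 0.51998483 -0.24021442]] 0.05389434001819751 mid [ 0.58743897 -0.22150773] yaw 15.530290860935333
```

>>> {"method": "step_arm", "body": {
  "rows": [
    [0,[0,0,0],[0,0,0]],
    [0,[0,0,0],[0,0,0]],
    [0,[0,0,-25],[0,0,0]],
    [0,[0,0,-50],[0,0,0]],
    [0,[0,0,-68],[0,0,0]]
  ]
}}

```text
clock: 10.18
tool_pos: [0.5871, -0.2222, 0.0262]
orientation: [-180.0, 0.1, -164.5]
force: [0.2, 1.0, -1.4]
opening: 0.0872
gripper_force: 0.0
```

>>> {"method": "step_arm", "body": {
  "rows": [
    [0.5,[0,0,0],[0,0,0]],
    [1,[0,0,0],[0,0,0]],
    [1,[0,0,0],[0,0,0]],
    [1,[0,0,0],[0,0,0]],
    [1,[0,0,0],[0,0,0]]
  ]
}}

```text
clock: 10.6
tool_pos: [0.588, -0.2224, 0.0282]
orientation: [-179.9, 0.1, -164.5]
force: [-0.1, 0.2, 0.3]
opening: 0.0598
gripper_force: 0.0
```

>>> {"method": "step_arm", "body": {
  "rows": [
    [1,[0,0,0],[0,0,0]],
    [1,[0,0,0],[0,0,0]],
    [1,[0,0,0],[0,0,0]],
    [1,[0,0,0],[0,0,0]],
    [1,[0,0,5],[0,0,0]]
  ]
}}

```text
clock: 11.02
tool_pos: [0.5865, -0.2221, 0.0314]
orientation: [180.0, -0.0, -164.5]
force: [-1.8, -0.4, -3.6]
opening: 0.0557
gripper_force: 29.9
```

>>> {"method": "step_arm", "body": {
  "rows": [
    [1,[0,0,20],[0,0,0]],
    [1,[0,0,45],[0,0,0]],
    [1,[0,0,70],[0,0,0]],
    [1,[0,0,90],[0,0,0]],
    [1,[0,0,90],[0,0,0]]
  ]
}}

```text
clock: 11.43
tool_pos: [0.5891, -0.2228, 0.1264]
orientation: [-179.8, 0.3, -164.4]
force: [1.8, -0.2, -2.9]
opening: 0.0556
gripper_force: 29.9
```

>>> {"method": "step_arm", "body": {
  "rows": [
    [1,[1,25,0],[0,0,-0.03]],
    [1,[2,55,0],[0,0,-0.06]],
    [1,[3,90,0],[0,0,-0.1]],
    [1,[4,125,0],[0,0,-0.14]],
    [1,[5,160,0],[0,0,-0.18]]
  ]
}}

```text
clock: 11.85
tool_pos: [0.5909, -0.061, 0.1208]
orientation: [180.0, -0.1, -175.0]
force: [-0.1, 0.0, -3.2]
opening: 0.0557
gripper_force: 29.9
```

>>> {"method": "step_arm", "body": {
  "rows": [
    [1,[1,35,0],[0,0,-0.04]],
    [1,[2,70,0],[0,0,-0.08]],
    [1,[3,105,0],[0,0,-0.12]],
    [1,[4,140,0],[0,0,-0.16]],
    [1,[5,175,0],[0,0,-0.2]]
  ]
}}

```text
clock: 12.27
tool_pos: [0.5959, 0.1142, 0.1208]
orientation: [-180.0, -0.1, 173.6]
force: [1.5, 0.1, -2.8]
opening: 0.0557
gripper_force: 29.9
```

>>> {"method": "step_arm", "body": {
  "rows": [
    [1,[1,35,0],[0,0,-0.04]],
    [1,[2,65,0],[0,0,-0.08]],
    [1,[3,90,0],[0,0,-0.11]],
    [1,[4,110,0],[0,0,-0.13]],
    [1,[4,126,0],[0,0,-0.135]]
  ]
}}

```text
clock: 12.68
tool_pos: [0.6002, 0.2404, 0.1204]
orientation: [-179.9, -0.1, 166.0]
force: [0.5, -0.8, -2.2]
opening: 0.0561
gripper_force: 29.9
```

>>> {"method": "step_arm", "body": {
  "rows": [
    [1,[0,0,0],[0,0,0]],
    [1,[0,0,0],[0,0,0]],
    [1,[0,0,0],[0,0,0]],
    [1,[0,0,-20],[0,0,0]],
    [1,[0,0,-40],[0,0,0]]
  ]
}}

```text
clock: 13.1
tool_pos: [0.6017, 0.2382, 0.0824]
orientation: [179.9, 0.1, 166.0]
force: [-0.4, 0.7, -4.0]
opening: 0.0561
gripper_force: 29.9
```

Run:
```python
from h import *
o=ctrl.get_obs(); print(o['clock'],o['tool_pos'],o['orientation'],o['opening'],o['force'],o['joint_pos'])
w,m=snap('wrist','w7.png'); np.save('w7.npy',m,allow_pickle=True)
t,_=snap('top','t7.png')
```

```text
13.1 [0.60167274 0.23823048 0.08237366] [1.79873402e+02 1.01605771e-01 1.65961410e+02] 0.05613945493073486 [-0.37742702  0.73944636 -3.99294216] [ 3.88446935e+01  2.46908175e+01 -1.32434227e+01  5.87872994e-03
 -5.19034963e+01 -1.42886792e+02]
```

View pics/w7.png

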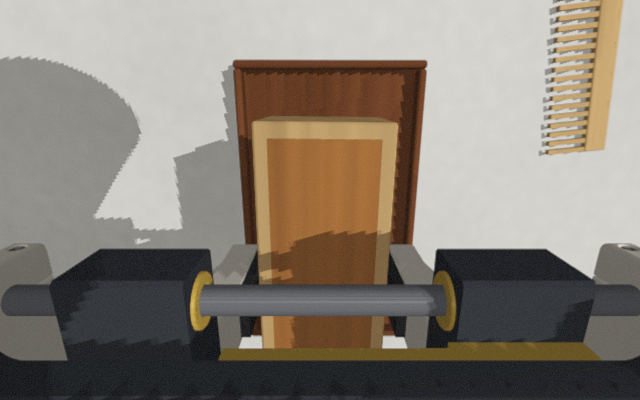

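Run:
```python
from h import *
m=np.load('w7.npy',allow_pickle=True).item()
w=px2w(m,[(235,64),(427,64)],.016)[:,:2]; d=w[1]-w[0]; y=np.arctan2(-d[0],d[1]); n=np.array([np.cos(y),np.sin(y)])
print(np.linalg.norm(d),np.degrees(y),'tray c',w.mean(0)+.1*n)
```

```text
0.11720592162020985 -13.992185824691616 tray c [0.60306978 0.24304962]
```

>>> {"method": "step_arm", "body": {
  "rows": [
    [1,[0,0,-14],[0,0,0]],
    [1,[0,0,-28],[0,0,0]],
    [1,[0,0,-40],[0,0,0]],
    [1,[0,0,-46],[0,0,0]],
    [1,[0,0,-50],[0,0,0]]
  ]
}}

```text
clock: 13.62
tool_pos: [0.6008, 0.2381, 0.0311]
orientation: [-180.0, -0.0, 166.0]
force: [-0.2, -0.0, -2.9]
opening: 0.056
gripper_force: 29.9
```

>>> {"method": "step_arm", "body": {
  "rows": [
    [1,[0,2,-3],[0,0,0]],
    [1,[0,2,-6],[0,0,0]],
    [1,[0,2,-8],[0,0,0]],
    [1,[0,2,-10],[0,0,0]],
    [1,[0,2,-10],[0,0,0]]
  ]
}}

```text
clock: 14.03
tool_pos: [0.6012, 0.2411, 0.023]
orientation: [180.0, 0.1, 166.0]
force: [-3.3, -0.7, 4.4]
opening: 0.0558
gripper_force: 30.0
```

>>> {"method": "step_arm", "body": {
  "rows": [
    [1,[0,0,0],[0,0,0]],
    [0.3,[0,0,0],[0,0,0]],
    [0.2,[0,0,0],[0,0,0]],
    [0.1,[0,0,0],[0,0,0]],
    [0,[0,0,0],[0,0,0]]
  ]
}}

```text
clock: 14.45
tool_pos: [0.6012, 0.2408, 0.0216]
orientation: [180.0, 0.0, 166.0]
force: [0.2, 0.3, 0.5]
opening: 0.0759
gripper_force: 0.0
```

>>> {"method": "step_arm", "body": {
  "rows": [
    [0,[0,0,0],[0,0,0]],
    [0,[0,0,5],[0,0,0]],
    [0,[0,0,30],[0,0,0]],
    [0,[0,0,60],[0,0,0]],
    [0,[0,0,100],[0,0,0]]
  ]
}}

```text
clock: 14.87
tool_pos: [0.5995, 0.2397, 0.1204]
orientation: [-179.8, -0.2, 166.0]
force: [0.9, 1.5, -0.3]
opening: 0.0876
gripper_force: 0.0
```

>>> {"method": "step_arm", "body": {
  "rows": [
    [0,[0,0,30],[0,0,0]],
    [0,[-20,0,40],[0,0,0]],
    [0,[-50,0,40],[0,0,0]],
    [0,[-80,0,40],[0,0,0]],
    [0,[-80,0,40],[0,0,0]]
  ]
}}

```text
clock: 15.28
tool_pos: [0.5169, 0.24, 0.1625]
orientation: [180.0, -0.1, 166.0]
force: [-0.8, -0.9, -0.2]
opening: 0.0876
gripper_force: 0.0
```

Run:
```python
from h import *
o=ctrl.get_obs(); print(o['clock'],o['tool_pos'],o['opening'],o['force'])
w,m=snap('wrist','w8.png'); s,_=snap('scene','s8.png')
cv2.imwrite('pics/f.png',np.hstack([cv2.resize(w,(480,300)),cv2.resize(s[160:260,340:440],(300,300),interpolation=cv2.INTER_CUBIC)])[:,:,::-1])
```

```text
15.2833 [0.51688723 0.23996383 0.16246228] 0.08761802982934991 [-0.75657389 -0.88336769 -0.24617184]
```

View pics/f.png

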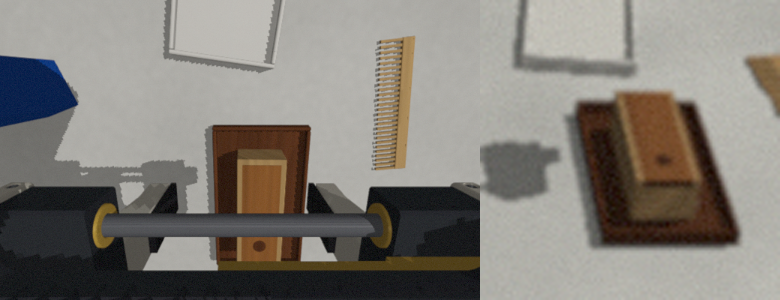

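The box lies lid up inside the tray (right crop, around (655,160)), let go, and the gripper is clear.

```bash
python3 -c "
from h import *
print(ctrl.close_job())"
```

```text
the job is handed in; nothing more can be done
None
```

The domino box was stood at the mat's near edge, tipped onto its back on the mat, then laid lid up in the dark wooden tray and let go, and the job is handed in; no verdict came back, but the last picture shows it lying inside the tray with the gripper clear.

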